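# Set the sprung tweezers to the marked gap on the gauge

### The arm

A 6-joint arm with a two-finger parallel gripper is mounted at the origin on the work surface. World frame = base frame: x ahead of the robot, y to its left, z up, the work surface at z = 0. Lengths are in mm, angles in degrees, forces in N, time in s.
With the tool pointing down it reaches from about 350 to 850 mm from the base axis. Payload 8.1 kg.
Tool frame: the origin (TCP) lies midway between the tips of the shut fingers; the grasp point (between the pads) lies 19 mm behind it; z points along the fingers, x is the direction in which the jaws open and shut, and the axes are right-handed (so a half turn about z gives the same grasp; the last joint's range is limited). The gripper opens to 85 mm and grips with 20 to 120 N. Pads are 22 mm wide; open, the fingers measure 114 mm over their backs; the gripper's body (76 mm by 85 mm) begins 54 mm behind the grasp point. The pads swing forward as they close: fully open they stand 13 mm farther back than shut.
Start: joints at [58.19, 7.471, 85.268, -0, 87.261, -4.893], TCP at [271.605, 535.01, 231.292] pointing down, gripper open.
Joint ranges: [-169.43, 169.43], [-51.17, 129.36], [1.28, 143.12], [-76.62, 256.62], [0, 156.53], [-152.29, 152.29]. Speed limits (degrees/s): [136.94, 136.94, 159.86, 180, 180, 180].

### API

Orientations are given as [roll, pitch, yaw] about the fixed x, y, z axes, in that order (R = Rz(yaw) Ry(pitch) Rx(roll)).
In Python, from bench import monitor, cams, r gives the robot as it stands.
- The arm moves only by the tool jog_arm, never from a script. Its arguments are lists of equal length, an entry for each row: "offset": the shift along the tool's x, y, z in mm, a list of three; "delta_rot": the turn, a rotation vector about the tool's x, y, z in degrees, a list of three; "jaw": the opening in per cent of the stroke, from 0 (shut) to 100 (fully open). In form: {"offset": [[x, y, z], ...], "delta_rot": [[rx, ry, rz], ...], "jaw": [jaw, ...]}. A call has 1 to 20 rows; each row shifts and turns the pose as measured when the row begins, along the tool's axes as they then stand; what a row does not reach is not made up. A row lasts 1/10 s, in which the tool goes at most 50 mm and 8.59 degrees, less where a joint would pass 70% of its speed; a pose out of reach is approached as far as the arm can. A call is refused whole if a number of a shift passes 50 or a number of a turn 8.59, either way. A call with a gripper value outside its range is refused whole. The fingers move at their own pace and stop on an object; "newtons" is the grip in N (left out, the last holds). Time passes only in rows, so rows that do not move let the fingers close. It gives the time, the measured TCP pose, the force and the opening at its end, in the units of the state.
- monitor.sense(): the state, without advancing time (a new reading comes with each control period).
- cams.snapshot(name): name is "scene" or "top"; returns (picture, depth): 420x560x3 uint8, red, green, blue; 420x560 float32, mm along the optical axis (not along the pixel's ray), 0 where there is no reading.
- cams.camera_model(name): a dict with "K" (3x3 intrinsics, pixels), "k1" (the pictures are not rectified: a ray, as slopes to the right and down, at radius r is drawn at 1 + k1 r^2 times it, then the intrinsics apply), "camera_from_world" (4x4, takes a point from world to camera coordinates). Camera axes: x right, y down, z forward; pixel columns grow to the right and rows downward; lengths in mm; the calibration is good to about 2 mm. A picture is of the moment at which its call begins. camera_model takes no time and is no camera call.
- r.hand_in(): hands the job in, once; it reports no verdict.
The state is a dict: "time": time; "joint_pos": joint angles; "qd": joint speeds; "joint_efforts": joint torques, N m; "tool_pos": TCP position; "tcp_rot": TCP orientation; "ft_force": force on the tool from outside, world axes, zero at the start; "wrist_torque": the same for the moment, N m; "finger_gap": finger opening in mm.
Only numpy, scipy, OpenCV 4.12 (cv2) and the standard library are available. Lean on these libraries where they do the work, as an engineer would, in place of code of your own. Each camera call takes 0.05 s, during which the arm holds its last target.

### The job

Check the sprung tube tweezers on the gap gauge: lift them by their square-bored heel and fit them over the gauge's square post, fully down, with the open tips pointing over the white marked plate. Then take the blue grips and squeeze until the tip gap matches the two green marks (12 mm, give or take 3), never letting the tips close together, and finish while still holding that gap steady. Leave everything else on the bench where it stands.

Things in the scene. Friction and masses are not known exactly. Their poses are not given: they have to be found in the camera images.
- heel_mid (a point): centre of the tweezers' heel, an aluminium block 44 (x) x 38 (y) x 24 mm tall, half-way up; stands on the bench. A 20 mm square bore, sides along x and y, runs vertically right through, centred here. x points to the tips, z up. The tweezers (about 130 g) lie flat: two arms, hinged 20 mm ahead of here and 8 mm to each side, open and close along y, each sprung outwards on its own
- tips_mid (a point): point on the tweezers' centre line between the tips, 165 mm ahead of heel_mid at the same height; moves with the heel; axes as heel_mid
- tip_left (a point): inner face of the left (+y of the tweezers) arm's red tip at its very end, 145 mm from its hinge. The tip gap is the distance from tip_left to tip_right: 40 mm at rest, 2 mm when squeezed to the stops
- tip_right (a point): inner face of the right arm's red tip, as tip_left
- grip_left (a point): middle of the outer face of the left arm's ribbed blue grip (34 mm long, 18 mm tall), 105 mm ahead of heel_mid, same height. The grips' outer faces are 42 mm apart at rest and 25 mm (arms parallel) at a 12 mm tip gap; 1 mm there makes 1.7 mm at the tips. Squeezing to that gap takes about 4 to 5 N on each arm
- grip_right (a point): middle of the outer face of the right arm's blue grip, as grip_left
- seat (a point): gauge, fixed on the bench: centre of the top of its dark boss (50 x 46 mm, 40 mm above the bench). An upright brass post, 18 mm square, rises 20 mm from here (top 4 mm stepped to 15 mm square). Heel fully home: heel_mid 12 mm above here. x points to the white plate, z up, post's sides along x and y. Grey base 225 x 70 x 12 mm; from 25 to 146 mm ahead of the post it is bare
- marks_mid (a point): top of the gauge's white plate (44 x 62 mm, 45 mm above the bench; the seated tips hang 3 mm above it), mid-way between its two green marks, 165 mm ahead of the post; axes as seat. The marks are green bands 3 mm wide along x with middles 12 mm apart: the tip gap to be set
- petri_dish: bystander: shallow clear dish with orange filling, 52 mm across, 14 mm tall; origin at the centre of its underside
- vial: bystander: small vial with red cap, 22 mm across, 42 mm tall; origin at the centre of its underside
- deep_well_plate: bystander: white well plate, 85 x 127 x 36 mm; origin at the centre of its underside
- reagent_bottle: bystander: amber bottle, 60 mm across, 130 mm tall; origin at the centre of its underside
- tube_rack: bystander: orange tube rack, 180 x 70 mm, 65 mm tall with its tubes; origin at the centre of its underside
- waste_cup: bystander: open yellow cup, 90 mm across, 100 mm tall; origin at the centre of its underside
- tip_box: bystander: blue box with clear lid, 120 x 85 x 67 mm; origin at the centre of its underside
Not all that is in view belongs to the job. There is more than one size of the part that bears heel_mid; the job needs the middle-sized.

How it is judged:
By the outcome, as a careful person would: the job done as asked, in the order asked, and still so for the second after the job is handed in, while the arm keeps its last pose, push and grip.
It also fails if it takes over 64 s, if anything falls off the work surface, if the arm or the gripper's body presses on something with over 40 N, if the wrist force passes 120 N, or if a joint passes its speed limit or range.

## Working session

There is one attempt and no reset: what is moved stays moved. The work goes in short steps, Python scripts to look and compute and a tool call to move; the robot and the scene stay as the last step left them, time stands still between calls to the robot, and variables do not carry over. Pictures are saved under pics/ and viewed, and the job is handed in when it is done.

Besides the shell and the picture viewer there is one more tool, called as name(argument=value, ...) on one line, values as JSON. jog_arm: Moves the arm, as the interface text tells. Its arguments: {"type":"object","properties":{"offset":{"type":"array","items":{"type":"array","items":{"type":"number"}}},"delta_rot":{"type":"array","items":{"type":"array","items":{"type":"number"}}},"jaw":{"type":"array","items":{"type":"number"}},"newtons":{"type":"number"}},"required":["offset","delta_rot","jaw"]}

```bash
ls; mkdir -p pics; cat > h.py <<'E'
import numpy as np, cv2
from bench import monitor, cams, r
def grab(n):
    p,d=cams.snapshot(n); np.savez('last_%s.npz'%n,p=p,d=d); return p,d
def ray(n,u,v):
    m=cams.camera_model(n);K=np.array(m['K'],float);k1=m['k1'];T=np.array(m['camera_from_world'],float)
    c=np.array([(u-K[0,2])/K[0,0],(v-K[1,2])/K[1,1]]);s=c.copy()
    for _ in range(30): s=c/(1+k1*(s@s))
    R=T[:3,:3];o=-R.T@T[:3,3];return o,R.T@np.array([s[0],s[1],1.]),s
def onz(n,u,v,z):
    o,d,_=ray(n,u,v);return o+d*(z-o[2])/d[2]
def proj(n,P):
    m=cams.camera_model(n);K=np.array(m['K'],float);T=np.array(m['camera_from_world'],float)
    q=T[:3,:3]@np.array(P,float)+T[:3,3];s=q[:2]/q[2];s=s*(1+m['k1']*(s@s));return K[0,0]*s[0]+K[0,2],K[1,1]*s[1]+K[1,2]
def save(n,im): cv2.imwrite('pics/'+n,cv2.cvtColor(im,cv2.COLOR_RGB2BGR))
E
python3 - <<'E'
from h import *
for n in('scene','top'):
    p,d=grab(n); save(n+'0.png',p); m=cams.camera_model(n); print(n,np.round(m['K'],1).tolist(),m['k1'],np.round(m['camera_from_world'],3).tolist())
print(monitor.sense())
E
```

```text
pics
scene [[503.6, 0.0, 274.4], [0.0, 503.6, 214.9], [0.0, 0.0, 1.0]] -0.07776535269857406 [[0.878, 0.478, 0.011, -538.846], [0.395, -0.714, -0.578, -206.258], [-0.268, 0.512, -0.816, 1428.052], [0.0, 0.0, 0.0, 1.0]]
top [[393.7, 0.0, 279.3], [0.0, 393.7, 208.1], [0.0, 0.0, 1.0]] -0.09622302665874481 [[-0.026, -0.999, -0.02, 14.771], [-0.998, 0.027, -0.061, 592.971], [0.061, 0.018, -0.998, 1146.2], [0.0, 0.0, 0.0, 1.0]]
{'time': 0.1, 'joint_pos': array([ 5.81898345e+01,  7.51153804e+00,  8.53233148e+01, -1.64124927e-03,
        8.72617166e+01, -4.89410025e+00]), 'qd': array([ 0.05951938, -0.06667826, -0.13932048,  0.01642149, -0.08364113,
        0.03363757]), 'joint_efforts': array([ 1.06197993e-03, -5.70950568e+01, -5.01939690e+01, -2.21779960e-04,
        8.14622326e-03,  6.51077085e-05]), 'tool_pos': array([271.34636887, 534.5778216 , 230.33880368]), 'tcp_rot': array([-1.79993395e+02,  9.63572201e-02,  6.30840201e+01]), 'ft_force': array([-0.18176758,  0.61519985,  0.26560788]), 'wrist_torque': array([0.03245575, 0.03681631, 0.01768418]), 'finger_gap': 85.51239486554408}
```

View pics/scene0.png

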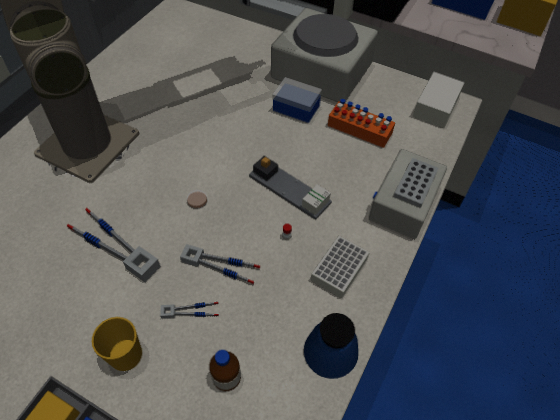

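View pics/top0.png

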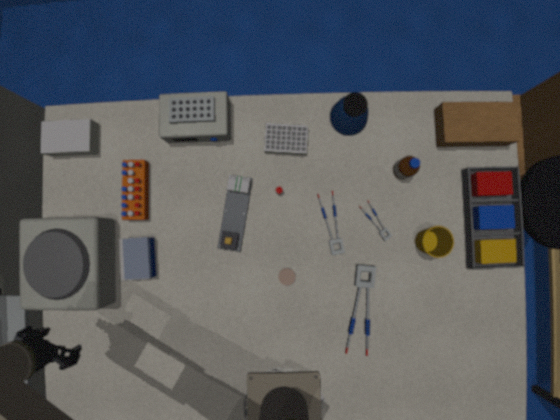

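Three tweezers are in view. In the scene picture their heels are at (142,262) large, (192,254) middle and (168,311) small; in the top picture they are at (366,274), (336,246) and (384,233). The middle-sized one, scene (192,254), fits. I'll confirm this with a crop and measurements.

```bash
python3 - <<'E'
from h import *
S=np.load('last_scene.npz');T=np.load('last_top.npz')
def crop(im,x0,y0,x1,y1,f): return cv2.resize(im[y0:y1,x0:x1],None,fx=f,fy=f,interpolation=cv2.INTER_CUBIC)
a=crop(S['p'],170,235,270,295,7);save('c_scene_tw.png',a)
a=crop(T['p'],300,180,400,260,7);save('c_top_tw.png',a)
a=crop(S['p'],240,145,340,220,7);save('c_scene_g.png',a)
a=crop(T['p'],205,165,265,260,6);save('c_top_g.png',a)
for n,h in(('big',((366,274),(142,262))),('mid',((336,246),(192,254))),('small',((384,233),(168,311)))):
    print(n,onz('top',*h[0],24).round(),onz('scene',*h[1],24).round())
E
```

```text
big [ 393. -249.   24.] [ 392. -246.   24.]
mid [ 477. -164.   24.] [ 483. -170.   24.]
small [ 511. -307.   24.] [ 519. -319.   24.]
```

View pics/c_scene_tw.png

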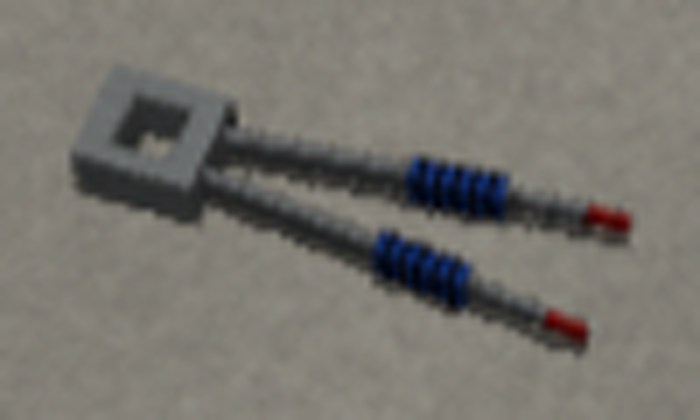

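View pics/c_top_tw.png

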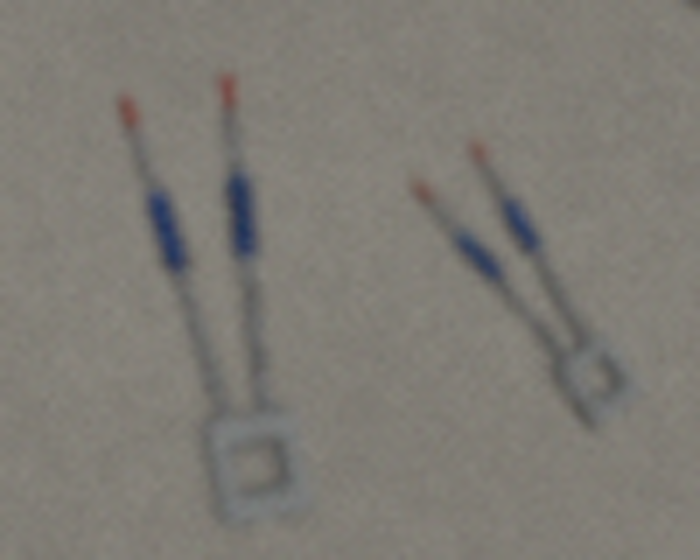

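View pics/c_scene_g.png

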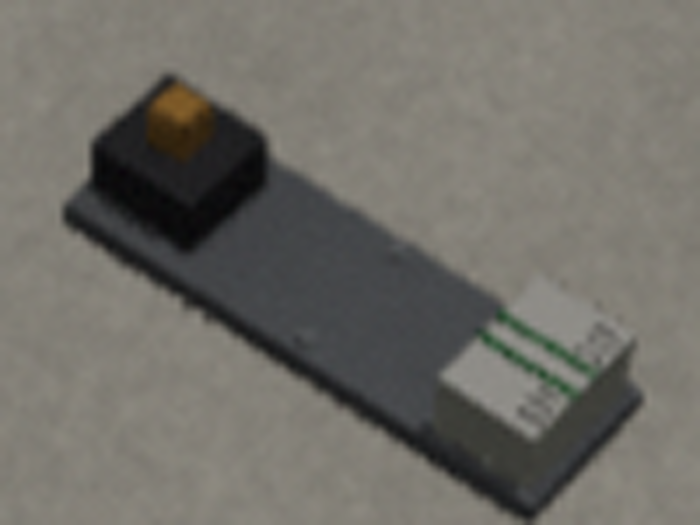

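View pics/c_top_g.png

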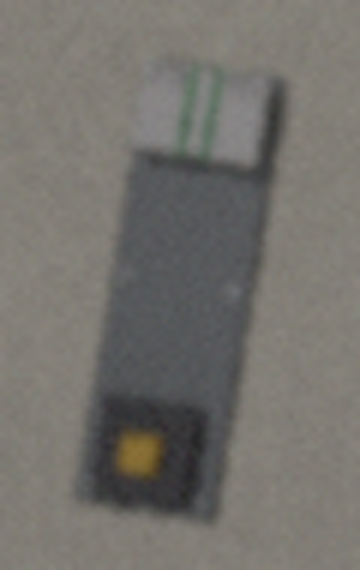

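The crops confirm it: the middle set has its heel at scene (192,254) and top (336,246). The gauge post is at scene (265,162) and top (228,240), with the plate at top (239,184). Next I'll measure with depth and colour.

```bash
cat >> h.py <<'E'
def cloud(n,p,d):
    m=cams.camera_model(n);K=np.array(m['K'],float);T=np.array(m['camera_from_world'],float)
    v,u=np.mgrid[:d.shape[0],:d.shape[1]]
    D=np.array([m['k1'],0,0,0,0.]);
    # model is r_d=(1+k1 r^2) r : same as OpenCV k1
    s=cv2.undistortPoints(np.stack([u.ravel(),v.ravel()],1).astype(np.float64)[:,None],K,D)[:,0]
    q=np.c_[s,np.ones(len(s))]*d.reshape(-1,1)
    return ((q-T[:3,3])@T[:3,:3]).reshape(d.shape+(3,))
E
python3 - <<'E'
from h import *
for n,bx,gx in(('scene',(175,235,268,292),(242,148,338,220)),('top',(312,183,350,262),(210,170,262,258))):
    L=np.load('last_%s.npz'%n);p,d=L['p'],L['d'];W=cloud(n,p,d);hsv=cv2.cvtColor(p,cv2.COLOR_RGB2HSV)
    print(n,'bench z',np.median(W[250:280,290:310,2]),W[250:280,290:310,2].std())
    def rep(lbl,m,box,zz):
        M=np.zeros_like(m);x0,y0,x1,y1=box;M[y0:y1,x0:x1]=m[y0:y1,x0:x1]
        k,l,st,c=cv2.connectedComponentsWithStats(M.astype(np.uint8),connectivity=8)
        for i in range(1,k):
            if st[i,4]>=5: print(lbl,st[i,4],c[i].round(1),'onz',onz(n,*c[i],zz).round(1),'cloud',np.median(W[l==i],0).round(1), 'minrect',[np.round(q,1) for q in cv2.minAreaRect(W[l==i][:,:2].astype(np.float32))])
    H,Sa,V=hsv[...,0],hsv[...,1],hsv[...,2]
    z=W[...,2]
    rep('blue',(H>100)&(H<130)&(Sa>100),bx,19)
    rep('red',((H<8)|(H>172))&(Sa>90),bx,15)
    rep('high',(z>19),bx,24)
    rep('brass',(H>8)&(H<28)&(Sa>120),gx,58)
    rep('green',(H>40)&(H<85)&(Sa>50),gx,45)
    rep('gz>32',z>32,gx,42)
    rep('white',(V>115)&(Sa<60)&(z>38),gx,45)
E
```

```text
scene bench z 0.3848497893030489 60.66915314521947
blue 81 [234.7 261.6] onz [ 580.9 -136.7   19. ] cloud [ 580.7 -135.2   18.1] minrect [array([ 762.5, -369.9]), array([ 30.9, 611.4]), np.float64(37.9)]
blue 81 [229.8 273. ] onz [ 586.8 -168.6   19. ] cloud [ 585.2 -167.8   18.5] minrect [array([ 585.2, -166.5]), array([35.5,  8.1]), np.float64(1.3)]
red 19 [256.3 265.7] onz [ 629.9 -119.7   15. ] cloud [ 629.9 -119.7   15.6] minrect [array([ 629.5, -119.6]), array([13.3,  7.3]), np.float64(2.6)]
red 19 [250.5 281.1] onz [ 638.4 -161.7   15. ] cloud [ 638.8 -161.1   13. ] minrect [array([ 638.1, -161.8]), array([13.4,  5.5]), np.float64(4.7)]
high 250 [191.9 253.3] onz [ 482.  -168.9   24. ] cloud [ 482.8 -169.5   23.4] minrect [array([ 707.8, -374.1]), array([ 56.5, 672.2]), np.float64(47.9)]
high 6 [207.8 254.8] onz [ 517.5 -154.1   24. ] cloud [ 516.4 -151.9   19.9] minrect [array([ 515.9, -152.3]), array([3.7, 9.5]), np.float64(72.5)]
high 7 [213.  255.3] onz [ 528.9 -149.3   24. ] cloud [ 526.7 -147.6   20.3] minrect [array([ 527.6, -148.2]), array([9.3, 3.9]), np.float64(23.3)
[... 2904 characters left out ...]
166.1   24. ] cloud [ 479.8 -167.2   23.5] minrect [array([ 486. , -103.9]), array([170.8,  51.2]), np.float64(82.9)]
brass 40 [228.  240.3] onz [502.8 147.2  58. ] cloud [503.5 146.7  58.7] minrect [array([501.7, 148.1]), array([18.1, 17.8]), np.float64(78.8)]
gz>32 335 [238.2 183.7] onz [666.5 116.5  42. ] cloud [665.8 116.5  44.5] minrect [array([617.7,  52. ]), array([234. ,  63.2]), np.float64(52.9)]
gz>32 280 [228.7 240.6] onz [501.5 147.3  42. ] cloud [501.  146.7  40.3] minrect [array([501.8, 148.1]), array([47.1, 49.9]), np.float64(79.0)]
white 261 [237.7 183. ] onz [668.1 117.4  45. ] cloud [668.6 116.6  44.6] minrect [array([617. ,  52.5]), array([234. ,  61.5]), np.float64(52.9)]
```

```bash
cat >> h.py <<'E'
from scipy.spatial.transform import Rotation as Ro
def need(x,y,z,yaw):
    s=monitor.sense();R=Ro.from_euler('xyz',s['tcp_rot'],degrees=True);G=Ro.from_euler('xyz',[180,0,yaw],degrees=True)
    rv=(R.inv()*G).as_rotvec(degrees=True);dp=np.array([x,y,z])-s['tool_pos']
    print('t',round(s['time'],2),'tcp',s['tool_pos'].round(1),s['tcp_rot'].round(2),'gap',round(s['finger_gap'],1),'F',s['ft_force'].round(1))
    print('rot',rv.round(2),'shift now-axes',R.inv().apply(dp).round(1),'shift after-turn axes',G.inv().apply(dp).round(1))
E
python3 - <<'E'
from h import *
need(480,-167.5,120,100.7)
S=np.load('last_scene.npz');W=cloud('scene',S['p'],S['d']);z=W[...,2]
for n,b in(('scene',(242,148,290,190)),('top',(210,225,250,258))):
    L=np.load('last_%s.npz'%n);W=cloud(n,L['p'],L['d']);x0,y0,x1,y1=b;w=W[y0:y1,x0:x1].reshape(-1,3)
    for lo,hi in((37,43),(56,64)):
        q=w[(w[:,2]>lo)&(w[:,2]<hi)]
        print(n,lo,len(q),q.mean(0).round(1),[np.round(k,1) for k in cv2.minAreaRect(q[:,:2].astype(np.float32))])
for n,b in(('scene',(178,240,206,268)),('top',(325,235,350,262))):
    L=np.load('last_%s.npz'%n);W=cloud(n,L['p'],L['d']);x0,y0,x1,y1=b;w=W[y0:y1,x0:x1].reshape(-1,3)
    q=w[(w[:,2]>21.5)&(w[:,2]<28)]; print(n,'heel',len(q),q.mean(0).round(1),[np.round(k,1) for k in cv2.minAreaRect(q[:,:2].astype(np.float32))])
E
```

```text
t 0.1 tcp [271.3 534.6 230.3] [-1.7999e+02  1.0000e-01  6.3080e+01] gap 85.5 F [-0.2  0.6  0.3]
rot [ -0.04   0.09 -37.62] shift now-axes [-531.4  503.9  111.2] shift after-turn axes [-728.6   74.7  110.3]
scene 37 170 [506.9 142.2  40.1] [array([506. , 147.1]), array([48.4, 52.8]), np.float64(79.5)]
scene 56 34 [505.8 146.5  59.7] [array([505. , 146.4]), array([16.5, 17.9]), np.float64(75.4)]
top 37 190 [501.  147.6  39.8] [array([501.5, 147.9]), array([46. , 49.5]), np.float64(79.0)]
top 56 32 [502.  148.3  59.4] [array([502.3, 147.3]), array([17.3, 14.3]), np.float64(88.6)]
scene heel 187 [ 479.8 -168.2   24. ] [array([ 482.8, -167.4]), array([52.2, 42.3]), np.float64(9.6)]
top heel 108 [ 476.7 -166.3   24.1] [array([ 476.5, -166.8]), array([41.2, 38. ]), np.float64(9.4)]
```

jog_arm(offset=[[0, 0, 0], [0, 0, 0], [0, 0, 0], [0, 0, 0], [0, 0, 0]], delta_rot=[[0, 0, -7.5], [0, 0, -7.5], [0, 0, -7.5], [0, 0, -7.5], [0, 0, -7.5]], jaw=[100, 100, 100, 100, 100], newtons=60)

```text
time: 0.6
tool_pos: [270.4, 533.1, 227.0]
tcp_rot: [-179.7, 0.3, 101.9]
ft_force: [-0.1, -0.1, 0.2]
finger_gap: 85.5
```

jog_arm(offset=[[-40, 4, 0], [-40, 4, 0], [-40, 4, 0], [-40, 4, 0], [-40, 4, 0], [-40, 4, 0], [-40, 4, 0], [-40, 4, 0], [-40, 4, 0], [-40, 4, 0], [-40, 4, 0], [-40, 4, 0], [-40, 4, 0], [-40, 4, 0], [-40, 4, 0], [-40, 4, 0], [-40, 4, 0], [-40, 4, 0]], delta_rot=[[0, 0, 0], [0, 0, 0], [0, 0, 0], [0, 0, 0], [0, 0, 0], [0, 0, 0], [0, 0, 0], [0, 0, 0], [0, 0, 0], [0, 0, 0], [0, 0, 0], [0, 0, 0], [0, 0, 0], [0, 0, 0], [0, 0, 0], [0, 0, 0], [0, 0, 0], [0, 0, 0]], jaw=[100, 100, 100, 100, 100, 100, 100, 100, 100, 100, 100, 100, 100, 100, 100, 100, 100, 100])

```text
time: 2.4
tool_pos: [494.9, -179.6, 223.5]
tcp_rot: [-179.2, 0.4, 102.7]
ft_force: [0.7, 0.1, 0.1]
finger_gap: 85.3
```

```bash
python3 -c "
from h import *
need(480,-167.5,120,100.7)"
```

```text
t 2.4 tcp [ 494.9 -179.6  223.5] [-179.2     0.43  102.66] gap 85.3 F [0.7 0.1 0.1]
rot [-0.79  0.45  1.96] shift now-axes [ 15.8 -10.4 103.5] shift after-turn axes [ 14.6 -12.4 103.5]
```

jog_arm(offset=[[7, -6, 25], [7, -6, 25], [0, 0, 25], [0, 0, 25], [0, 0, 20], [0, 0, 20], [0, 0, 0]], delta_rot=[[-0.4, 0.2, 1], [-0.4, 0.2, 1], [0, 0, 0], [0, 0, 0], [0, 0, 0], [0, 0, 0], [0, 0, 0]], jaw=[100, 100, 100, 100, 100, 100, 100])

```text
time: 3.1
tool_pos: [477.8, -174.8, 75.6]
tcp_rot: [-179.8, -0.0, 100.1]
ft_force: [-0.1, 0.2, -1.2]
finger_gap: 85.0
```

```bash
python3 - <<'E'
from h import *
need(479.5,-167.3,2,100.5)
for n in('scene','top'):
    p,d=grab(n); save(n+'1.png',p); print(n,proj(n,monitor.sense()['tool_pos']))
E
```

```text
t 3.1 tcp [ 477.8 -174.8   75.6] [-1.7980e+02 -5.0000e-02  1.0009e+02] gap 85.0 F [-0.1  0.2 -1.2]
rot [-0.2  -0.05 -0.41] shift now-axes [ 7.   3.3 73.5] shift after-turn axes [ 7.   3.1 73.6]
scene (np.float64(186.26993260681547), np.float64(242.72627955411565))
top (np.float64(342.5380849819445), np.float64(245.63976758159836))
```

View pics/scene1.png

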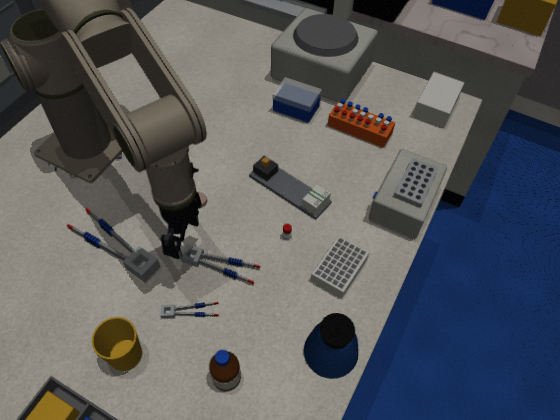

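The gripper is above the middle heel at about (186,243), with its fingers open across the tweezers' y. I'll correct sideways, then descend.

jog_arm(offset=[[3.5, 1.5, 10], [3.5, 1.5, 10], [0, 0, 10], [0, 0, 0], [0, 0, 0]], delta_rot=[[-0.1, 0, -0.4], [-0.1, 0, 0], [0, 0, 0], [0, 0, 0], [0, 0, 0]], jaw=[100, 100, 100, 100, 100])

```text
time: 3.7
tool_pos: [484.8, -168.7, 50.4]
tcp_rot: [179.4, 0.3, 100.6]
ft_force: [-0.3, -0.4, -0.4]
finger_gap: 85.0
```

```bash
python3 - <<'E'
from h import *
need(479.5,-167.3,2,100.5)
a=[]
for n,b in (('scene',(150,215,230,285)),('top',(300,210,380,280))):
    p,d=grab(n); a.append(cv2.resize(p[b[1]:b[3],b[0]:b[2]],(400,350),interpolation=cv2.INTER_CUBIC))
save('st2.png',np.hstack(a))
E
```

```text
t 3.7 tcp [ 484.8 -168.7   50.4] [179.44   0.33 100.56] gap 85.0 F [-0.3 -0.4 -0.4]
rot [0.56 0.33 0.06] shift now-axes [ 2.6 -5.5 48.4] shift after-turn axes [ 2.3 -5.  48.4]
```

View pics/st2.png

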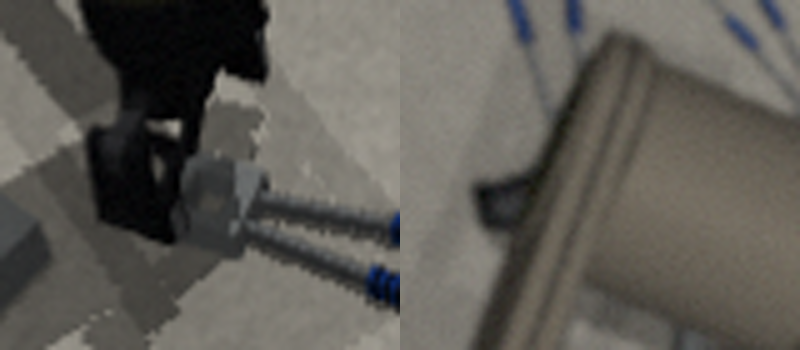

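jog_arm(offset=[[1, -2.5, 10], [1, -2, 10], [0, 0, 10], [0, 0, 0], [0, 0, 0]], delta_rot=[[0.5, 0.3, 0], [0, 0, 0], [0, 0, 0], [0, 0, 0], [0, 0, 0]], jaw=[100, 100, 100, 100, 100])

```text
time: 4.3
tool_pos: [479.6, -167.8, 17.9]
tcp_rot: [180.0, 0.0, 100.5]
ft_force: [-0.5, -0.6, 0.2]
finger_gap: 85.3
```

```bash
python3 - <<'E'
from h import *
need(479.5,-167.3,2,100.5)
for i in range(3):
    need(479.5,-167.3,2,100.5)
E
```

```text
t 4.3 tcp [ 479.6 -167.8   17.9] [1.7998e+02 1.0000e-02 1.0053e+02] gap 85.3 F [-0.5 -0.6  0.2]
rot [0.02 0.01 0.03] shift now-axes [ 0.5 -0.  15.9] shift after-turn axes [ 0.5  0.  15.9]
t 4.3 tcp [ 479.6 -167.8   17.9] [1.7998e+02 1.0000e-02 1.0053e+02] gap 85.3 F [-0.5 -0.6  0.2]
rot [0.02 0.01 0.03] shift now-axes [ 0.5 -0.  15.9] shift after-turn axes [ 0.5  0.  15.9]
t 4.3 tcp [ 479.6 -167.8   17.9] [1.7998e+02 1.0000e-02 1.0053e+02] gap 85.3 F [-0.5 -0.6  0.2]
rot [0.02 0.01 0.03] shift now-axes [ 0.5 -0.  15.9] shift after-turn axes [ 0.5  0.  15.9]
t 4.3 tcp [ 479.6 -167.8   17.9] [1.7998e+02 1.0000e-02 1.0053e+02] gap 85.3 F [-0.5 -0.6  0.2]
rot [0.02 0.01 0.03] shift now-axes [ 0.5 -0.  15.9] shift after-turn axes [ 0.5  0.  15.9]
```

jog_arm(offset=[[0, 0, 7], [0, 0, 5], [0, 0, 0], [0, 0, 0], [0, 0, 0]], delta_rot=[[0, 0, 0], [0, 0, 0], [0, 0, 0], [0, 0, 0], [0, 0, 0]], jaw=[100, 100, 100, 70, 55])

```text
time: 4.8
tool_pos: [479.9, -168.0, 5.1]
tcp_rot: [180.0, 0.0, 100.5]
ft_force: [0.1, -0.9, 0.1]
finger_gap: 59.1
```

```bash
python3 -c "
from h import *
need(479.5,-167.3,2.5,100.5)"
```

```text
t 4.8 tcp [ 479.9 -168.     5.1] [1.7996e+02 3.0000e-02 1.0053e+02] gap 59.1 F [ 0.1 -0.9  0.1]
rot [0.04 0.03 0.03] shift now-axes [ 0.7 -0.3  2.6] shift after-turn axes [ 0.7 -0.3  2.6]
```

jog_arm(offset=[[0, 0, 2.5], [0, 0, 0], [0, 0, 0], [0, 0, 0], [0, 0, 0], [0, 0, 0], [0, 0, 0], [0, 0, 0]], delta_rot=[[0, 0, 0], [0, 0, 0], [0, 0, 0], [0, 0, 0], [0, 0, 0], [0, 0, 0], [0, 0, 0], [0, 0, 0]], jaw=[55, 50, 46, 42, 38, 35, 30, 30], newtons=70)

```text
time: 5.6
tool_pos: [480.7, -168.2, 3.3]
tcp_rot: [179.9, 0.1, 100.5]
ft_force: [-0.6, -0.1, 0.9]
finger_gap: 36.7
```

```bash
python3 -c "
from h import *
need(479.5,-167.3,2.5,100.5)"
```

```text
t 5.6 tcp [ 480.7 -168.2    3.3] [1.7988e+02 8.0000e-02 1.0053e+02] gap 36.7 F [-0.6 -0.1  0.9]
rot [0.12 0.08 0.04] shift now-axes [ 1.1 -1.   0.8] shift after-turn axes [ 1.1 -1.   0.8]
```

jog_arm(offset=[[0, 0, 0], [0, 0, 0], [0, 0, -5], [0, 0, -15], [0, 0, -25], [0, 0, -30], [0, 0, -30], [0, 0, -30], [0, 0, 0]], delta_rot=[[0, 0, 0], [0, 0, 0], [0, 0, 0], [0, 0, 0], [0, 0, 0], [0, 0, 0], [0, 0, 0], [0, 0, 0], [0, 0, 0]], jaw=[20, 20, 20, 20, 20, 20, 20, 20, 20])

```text
time: 6.5
tool_pos: [477.5, -166.9, 141.8]
tcp_rot: [-179.8, -0.1, 100.5]
ft_force: [0.5, -0.6, -1.0]
finger_gap: 36.8
```

```bash
python3 - <<'E'
from h import *
need(503.5,147.3,140,79.3)
a=[]
for n,b in (('scene',(140,170,300,310)),('top',(280,150,440,290))):
    p,d=grab(n); a.append(cv2.resize(p[b[1]:b[3],b[0]:b[2]],(400,350),interpolation=cv2.INTER_CUBIC))
save('st3.png',np.hstack(a))
E
```

```text
t 6.5 tcp [ 477.5 -166.9  141.8] [-1.7978e+02 -1.4000e-01  1.0053e+02] gap 36.8 F [ 0.5 -0.6 -1. ]
rot [-0.24 -0.1  21.23] shift now-axes [304.2  83.    2.3] shift after-turn axes [313.6 -32.8   1.8]
```

View pics/st3.png

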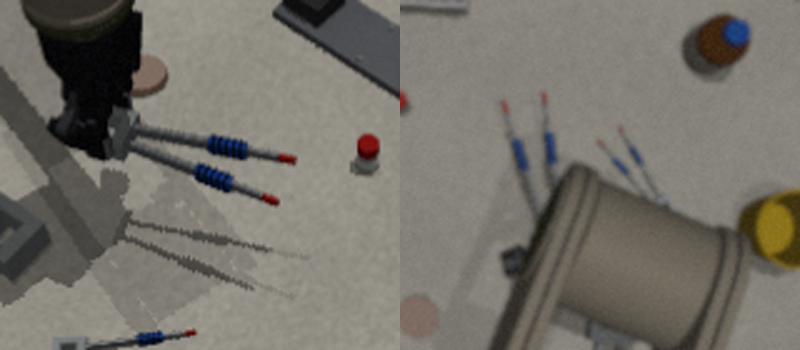

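The tweezers are lifted, with tips at roughly scene (258,234)/(248,249), and are hanging clear. Next I turn to the gauge's heading and carry them over.

jog_arm(offset=[[0, 0, 0], [0, 0, 0], [0, 0, 0], [0, 0, 0], [15, -2, 0], [30, -3, 0], [30, -3, 0], [30, -3, 0], [30, -3, 0], [30, -3, 0], [30, -3, 0], [30, -3, 0], [30, -3, 0], [30, -3, 0], [15, -2, 0], [5, 0, 0], [0, 0, 0]], delta_rot=[[-0.2, -0.1, 5.3], [0, 0, 5.3], [0, 0, 5.3], [0, 0, 5.3], [0, 0, 0], [0, 0, 0], [0, 0, 0], [0, 0, 0], [0, 0, 0], [0, 0, 0], [0, 0, 0], [0, 0, 0], [0, 0, 0], [0, 0, 0], [0, 0, 0], [0, 0, 0], [0, 0, 0]], jaw=[20, 20, 20, 20, 20, 20, 20, 20, 20, 20, 20, 20, 20, 20, 20, 20, 20])

```text
time: 8.3
tool_pos: [483.0, 153.2, 102.9]
tcp_rot: [-176.4, 0.1, 78.2]
ft_force: [0.6, -0.1, -1.2]
finger_gap: 36.9
```

```bash
python3 - <<'E'
from h import *
need(503.5,147.3,140,79.3)
a=[]
for n,b in (('scene',(200,80,360,220)),('top',(170,130,330,270))):
    p,d=grab(n); a.append(cv2.resize(p[b[1]:b[3],b[0]:b[2]],(400,350),interpolation=cv2.INTER_CUBIC))
save('st4.png',np.hstack(a))
E
```

```text
t 8.3 tcp [483.  153.2 102.9] [-1.7637e+02  1.5000e-01  7.8240e+01] gap 36.9 F [ 0.6 -0.1 -1.2]
rot [-3.63  0.11 -1.06] shift now-axes [ -1.7  18.9 -38.4] shift after-turn axes [ -2.   21.3 -37.1]
```

View pics/st4.png

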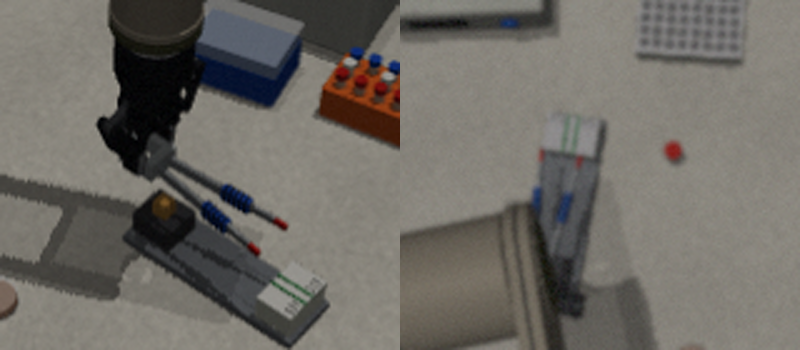

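The tweezers are over the gauge, low and tilted by drift. I'll level and raise them, then measure.

jog_arm(offset=[[0, 6, -7], [0, 6, -5], [-1, 6, -2], [0, 0, 0], [0, 0, 0]], delta_rot=[[-1.8, 0, -0.5], [-1.8, 0, -0.5], [0, 0, 0], [0, 0, 0], [0, 0, 0]], jaw=[20, 20, 20, 20, 20])

```text
time: 8.9
tool_pos: [503.6, 144.1, 118.7]
tcp_rot: [179.6, 0.1, 79.0]
ft_force: [0.9, -0.6, -1.2]
finger_gap: 36.8
```

```bash
python3 -c "
from h import *
need(503.5,147.3,110,79.3)"
```

```text
t 8.9 tcp [503.6 144.1 118.7] [1.7957e+02 1.4000e-01 7.9030e+01] gap 36.8 F [ 0.9 -0.6 -1.2]
rot [ 0.43  0.14 -0.27] shift now-axes [ 3.2 -0.8  8.7] shift after-turn axes [ 3.2 -0.7  8.7]
```

jog_arm(offset=[[2, -0.5, 10], [1, 0, 10], [0, 0, 10], [0, 0, 7], [0, 0, 0], [0, 0, 0], [0, 0, 0]], delta_rot=[[0.4, 0.1, -0.3], [0, 0, 0], [0, 0, 0], [0, 0, 0], [0, 0, 0], [0, 0, 0], [0, 0, 0]], jaw=[20, 20, 20, 20, 20, 20, 20])

```text
time: 9.6
tool_pos: [502.0, 147.0, 76.0]
tcp_rot: [-179.7, 0.1, 79.3]
ft_force: [0.1, -0.1, -1.1]
finger_gap: 36.7
```

```bash
python3 - <<'E'
from h import *
need(503.5,147.3,75,79.3)
a=[]
for n,b,q in (('scene',(230,130,350,220),(6,)),('top',(200,165,280,265),(6,))):
    p,d=grab(n); a.append(p)
    save('st5_%s.png'%n,cv2.resize(p[b[1]:b[3],b[0]:b[2]],None,fx=6,fy=6,interpolation=cv2.INTER_CUBIC)[:600])
    W=cloud(n,p,d);hsv=cv2.cvtColor(p,cv2.COLOR_RGB2HSV);H,Sa,V=[hsv[...,i] for i in range(3)]
    for l,m in(('blue',(H>100)&(H<130)&(Sa>100)),('red',((H<8)|(H>172))&(Sa>90))):
        M=np.zeros(m.shape,np.uint8);M[b[1]:b[3],b[0]:b[2]]=m[b[1]:b[3],b[0]:b[2]]
        k,L,st,c=cv2.connectedComponentsWithStats(M,connectivity=8)
        for i in range(1,k):
            if st[i,4]>4: print(n,l,st[i,4],c[i].round(1),np.median(W[L==i],0).round(1))
E
```

```text
t 9.6 tcp [502. 147.  76.] [-1.7975e+02  1.1000e-01  7.9350e+01] gap 36.7 F [ 0.1 -0.1 -1.1]
rot [-0.25  0.11  0.05] shift now-axes [0.6 1.4 1. ] shift after-turn axes [0.6 1.4 1. ]
scene blue 8 [264.4 139.5] [516.8 125.4 159. ]
scene blue 75 [299.5 168.2] [607.4 140.7  88.6]
scene blue 78 [291.4 175.7] [600.9 109.4  87.5]
scene red 17 [317.6 177.1] [660.  138.9  85.9]
scene red 19 [307.4 187.7] [650.4  97.6  84.4]
top blue 28 [226.3 204.4] [601.5 145.1  92.7]
top blue 35 [237.7 205.9] [598.  112.3  93.4]
top red 25 [277.8 189.6] [644.7   0.9  41.1]
```

View pics/st5_scene.png

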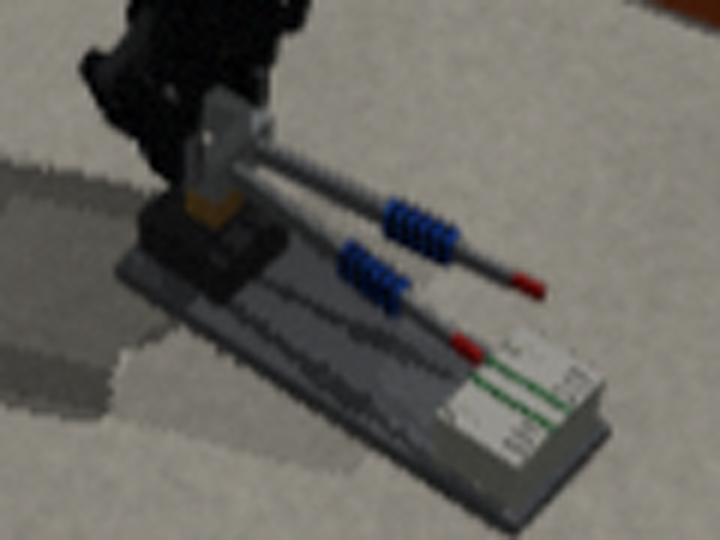

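View pics/st5_top.png

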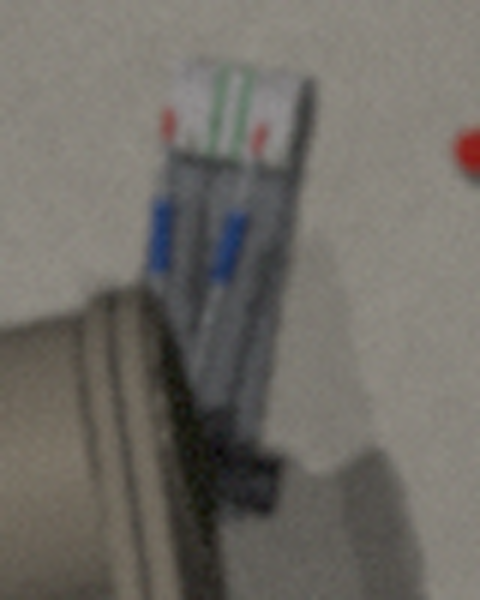

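jog_arm(offset=[[1, 2.5, 3], [0, 0, 3], [0, 0, 2], [0, 0, 0], [0, 0, 0]], delta_rot=[[-0.2, 0.1, 0], [0, 0, 0], [0, 0, 0], [0, 0, 0], [0, 0, 0]], jaw=[20, 20, 20, 20, 20])

```text
time: 10.2
tool_pos: [506.2, 147.8, 68.9]
tcp_rot: [179.9, -0.1, 79.3]
ft_force: [-0.6, 0.3, -1.4]
finger_gap: 36.7
```

```bash
cat > look.py <<'E'
from h import *
import sys
tag=sys.argv[1]
b=(235,135,295,190)
p,d=grab('scene');save(tag+'_s.png',cv2.resize(p[b[1]:b[3],b[0]:b[2]],None,fx=10,fy=10,interpolation=cv2.INTER_CUBIC))
E
python3 look.py st6; python3 -c "
from h import *
need(504.6,147.8,66,79.3)"
```

```text
t 10.25 tcp [506.1 147.8  68.9] [ 1.7987e+02 -6.0000e-02  7.9340e+01] gap 36.4 F [-0.  -0.4 -2.2]
rot [ 0.13 -0.06  0.04] shift now-axes [-0.3 -1.5  2.9] shift after-turn axes [-0.3 -1.5  2.9]
```

View pics/st6_s.png

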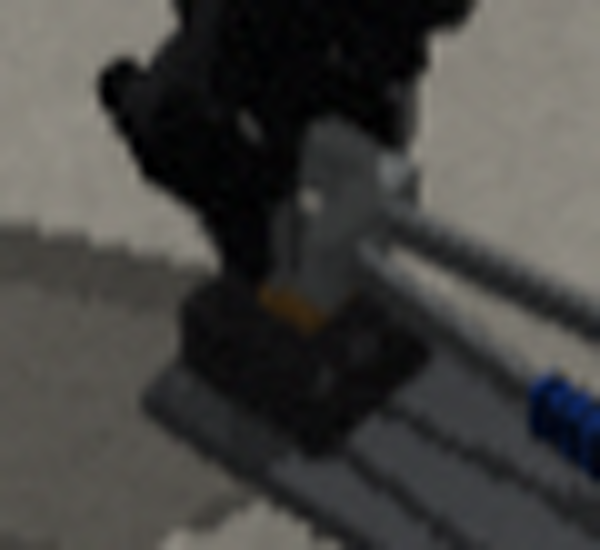

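```bash
python3 - <<'E'
from h import *
a=np.radians(-10.7);ex=np.array([np.cos(a),np.sin(a),0]);ey=np.array([-ex[1],ex[0],0])
L=np.load('last_scene.npz');p=L['p'].copy()
W=cloud('scene',L['p'],L['d'])
b=(235,135,295,190)
big=cv2.resize(p[b[1]:b[3],b[0]:b[2]],None,fx=10,fy=10,interpolation=cv2.INTER_CUBIC)
big=np.clip(big.astype(float)*2.2,0,255).astype(np.uint8)
def pt(P,col):
    u,v=proj('scene',P);cv2.circle(big,(int((u-b[0]+.5)*10),int((v-b[1]+.5)*10)),3,col,-1)
s=np.array([505.8,147.0,0])
for i in(-1,1):
    for j in(-1,1):
        pt(s+25*i*ex+23*j*ey+[0,0,40],(0,255,0))
        for z in(65.6,89.6): pt(s+22*i*ex+19*j*ey+[0,0,z],(255,0,0))
        pt(s+9*i*ex+9*j*ey+[0,0,40],(0,255,255))
save('st6b.png',big)
E
```

```text
(no output)
```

View pics/st6b.png

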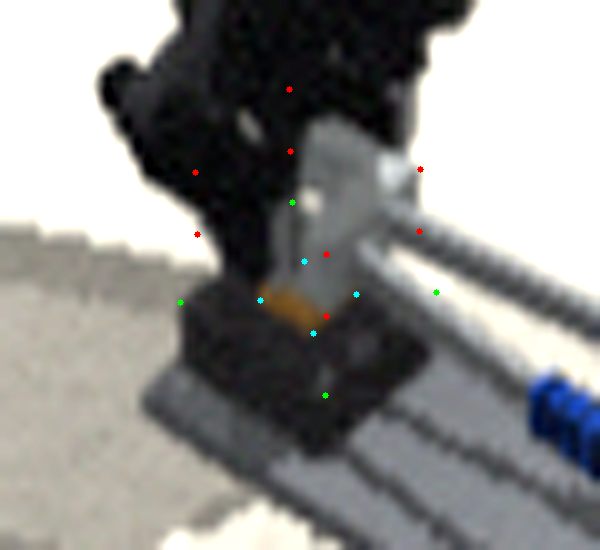

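The heel's lower front corner is at about crop (318,318), and its offset from the post base corner at (305,332) matches the prediction. That puts alignment within about 1 mm, so I'll descend gently.

jog_arm(offset=[[0, -0.4, 2], [0, 0, 2], [0, 0, 2], [0, 0, 1], [0, 0, 0]], delta_rot=[[0.1, 0, 0], [0, 0, 0], [0, 0, 0], [0, 0, 0], [0, 0, 0]], jaw=[20, 20, 20, 20, 20])

```text
time: 10.75
tool_pos: [505.7, 147.9, 61.3]
tcp_rot: [180.0, -0.1, 79.3]
ft_force: [0.0, 0.4, -1.3]
finger_gap: 36.5
```

```bash
python3 -c "
from h import *
need(505.7,147.6,60,79.3)"
```

```text
t 10.75 tcp [505.7 147.9  61.3] [ 1.7997e+02 -6.0000e-02  7.9340e+01] gap 36.5 F [ 0.   0.4 -1.3]
rot [ 0.03 -0.06  0.04] shift now-axes [-0.3  0.   1.3] shift after-turn axes [-0.3  0.   1.3]
```

Heel bottom is about 58 mm, past the post top, with no contact force. I'll continue down.

jog_arm(offset=[[0, 0, 1.5], [0, 0, 1.5], [0, 0, 1]], delta_rot=[[0, 0, 0], [0, 0, 0], [0, 0, 0]], jaw=[20, 20, 20])

```text
time: 11.05
tool_pos: [505.9, 147.8, 57.2]
tcp_rot: [180.0, -0.1, 79.3]
ft_force: [-0.2, 0.1, -1.6]
finger_gap: 36.5
```

```bash
python3 -c "
from h import *
need(505.7,147.6,60,79.3)"
```

```text
t 11.05 tcp [505.9 147.8  57.2] [ 1.7995e+02 -5.0000e-02  7.9350e+01] gap 36.5 F [-0.2  0.1 -1.6]
rot [ 0.05 -0.05  0.05] shift now-axes [-0.2 -0.1 -2.8] shift after-turn axes [-0.2 -0.1 -2.8]
```

jog_arm(offset=[[0, 0, 1.5], [0, 0, 1.5], [0, 0, 1.5]], delta_rot=[[0, 0, 0], [0, 0, 0], [0, 0, 0]], jaw=[20, 20, 20])

```text
time: 11.35
tool_pos: [506.0, 147.7, 52.4]
tcp_rot: [179.9, -0.1, 79.3]
ft_force: [-0.1, -0.6, -1.7]
finger_gap: 36.4
```

```bash
python3 -c "
from h import *
need(505.7,147.6,60,79.3)"
```

```text
t 11.35 tcp [506.  147.7  52.4] [ 1.7994e+02 -6.0000e-02  7.9340e+01] gap 36.4 F [-0.1 -0.6 -1.7]
rot [ 0.06 -0.06  0.04] shift now-axes [-0.2 -0.2 -7.6] shift after-turn axes [-0.2 -0.2 -7.6]
```

jog_arm(offset=[[0, 0, 1.5], [0, 0, 1.5], [0, 0, 1.5], [0, 0, 1.5]], delta_rot=[[0, 0, 0], [0, 0, 0], [0, 0, 0], [0, 0, 0]], jaw=[20, 20, 20, 20])

```text
time: 11.75
tool_pos: [505.9, 147.8, 45.9]
tcp_rot: [179.9, -0.1, 79.3]
ft_force: [-0.1, 0.3, -2.5]
finger_gap: 36.7
```

jog_arm(offset=[[0, 0, 1], [0, 0, 1]], delta_rot=[[0, 0, 0], [0, 0, 0]], jaw=[20, 20])

```text
time: 11.95
tool_pos: [505.9, 147.8, 43.5]
tcp_rot: [180.0, -0.1, 79.3]
ft_force: [-0.1, -0.2, -0.6]
finger_gap: 36.4
```

```bash
python3 -c "
from h import *
need(505.7,147.6,60,79.3)"; python3 look.py st7
```

```text
t 11.95 tcp [505.9 147.8  43.5] [ 1.7995e+02 -5.0000e-02  7.9340e+01] gap 36.4 F [-0.1 -0.2 -0.6]
rot [ 0.05 -0.05  0.04] shift now-axes [ -0.2  -0.1 -16.5] shift after-turn axes [ -0.2  -0.2 -16.5]
```

View pics/st7_s.png

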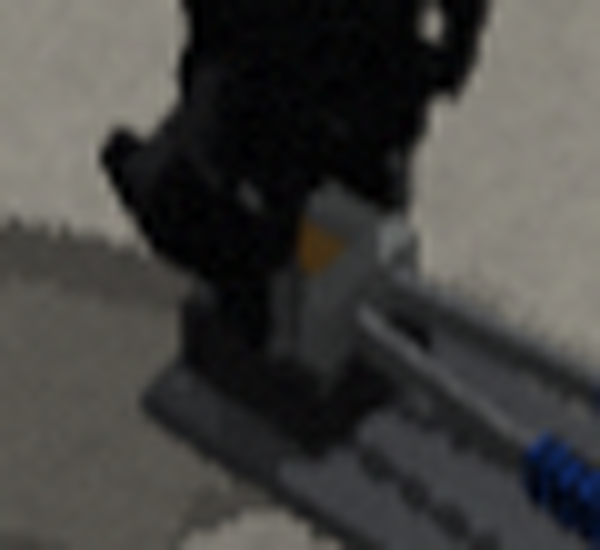

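The brass post shows inside the bore at crop (318,245). I'll press lightly to confirm it is fully down.

jog_arm(offset=[[0, 0, 0.8], [0, 0, 0.8]], delta_rot=[[0, 0, 0], [0, 0, 0]], jaw=[20, 20])

```text
time: 12.2
tool_pos: [505.9, 147.8, 43.3]
tcp_rot: [180.0, -0.0, 79.3]
ft_force: [-5.7, -1.1, 8.2]
finger_gap: 36.4
```

It touches home at TCP z 43.3, matching the 3.3 offset seen on the bench plus 40, with 8 N of push. Now I'll release and rise.

jog_arm(offset=[[0, 0, -0.3], [0, 0, 0], [0, 0, 0], [0, 0, 0], [0, 0, 0], [0, 0, 0]], delta_rot=[[0, 0, 0], [0, 0, 0], [0, 0, 0], [0, 0, 0], [0, 0, 0], [0, 0, 0]], jaw=[45, 50, 60, 70, 70, 70], newtons=20)

```text
time: 12.8
tool_pos: [506.9, 148.1, 44.5]
tcp_rot: [179.9, -0.1, 79.4]
ft_force: [-1.2, 0.4, 0.5]
finger_gap: 60.2
```

jog_arm(offset=[[0, 0, -5], [0, 0, -10], [0, 0, -15], [0, 0, -15], [0, 0, 0]], delta_rot=[[0, 0, 0], [0, 0, 0], [0, 0, 0], [0, 0, 0], [0, 0, 0]], jaw=[70, 70, 70, 70, 70])

```text
time: 13.3
tool_pos: [506.8, 148.1, 93.0]
tcp_rot: [179.9, -0.1, 79.4]
ft_force: [0.1, 0.1, 0.5]
finger_gap: 59.9
```

```bash
python3 - <<'E'
from h import *
need(505.9+105*np.cos(np.radians(-10.7)),147.8+105*np.sin(np.radians(-10.7)),85,79.3)
E
```

```text
t 13.3 tcp [506.8 148.1  93. ] [ 1.7986e+02 -1.0000e-01  7.9350e+01] gap 59.9 F [0.1 0.1 0.5]
rot [ 0.14 -0.1   0.05] shift now-axes [ -0.6 104.1   8.3] shift after-turn axes [ -0.5 104.2   8. ]
```

jog_arm(offset=[[0, 10, 0], [0, 15, 0], [0, 20, 0], [0, 20, 0], [0, 15, 0], [0, 10, 0], [0, 5, 0], [0, 0, 0], [0, 0, 0]], delta_rot=[[0.1, 0, 0], [0, 0, 0], [0, 0, 0], [0, 0, 0], [0, 0, 0], [0, 0, 0], [0, 0, 0], [0, 0, 0], [0, 0, 0]], jaw=[70, 70, 70, 70, 70, 70, 70, 70, 70])

```text
time: 14.2
tool_pos: [605.6, 128.3, 88.3]
tcp_rot: [-179.9, -0.0, 79.3]
ft_force: [0.6, -0.7, 0.6]
finger_gap: 60.0
```

```bash
cat > look2.py <<'E'
from h import *
import sys
tag=sys.argv[1]
for n,b in (('scene',(235,125,345,220)),('top',(200,160,280,260))):
    p,d=grab(n); 
    save(tag+'_%s.png'%n,cv2.resize(p[b[1]:b[3],b[0]:b[2]],None,fx=6,fy=6,interpolation=cv2.INTER_CUBIC)[:600])
    W=cloud(n,p,d);hsv=cv2.cvtColor(p,cv2.COLOR_RGB2HSV);H,Sa,V=[hsv[...,i] for i in range(3)]
    for l,m in(('blue',(H>100)&(H<130)&(Sa>100)),('red',((H<8)|(H>172))&(Sa>90)),('green',(H>40)&(H<85)&(Sa>50))):
        M=np.zeros(m.shape,np.uint8);M[b[1]:b[3],b[0]:b[2]]=m[b[1]:b[3],b[0]:b[2]]
        k,L,st,c=cv2.connectedComponentsWithStats(M,connectivity=8)
        for i in range(1,k):
            if st[i,4]>4: print(n,l,st[i,4],c[i].round(1),np.median(W[L==i],0).round(1))
need(609.1,128.3,32,79.3)
E
python3 look2.py st8
```

```text
scene blue 5 [299.2 153.4] [619.2 105.5 184.7]
scene blue 74 [300.2 176.8] [610.2 142.   55.7]
scene blue 74 [292.4 184.4] [605.1 110.5  56.6]
scene red 15 [317.7 185.6] [662.  139.7  52.4]
scene red 18 [307.7 195.8] [653.6  98.8  50.9]
scene green 5 [288.4 131.8] [594.   93.3 252.5]
scene green 18 [317.3 193.5] [670.4 121.7  45.4]
scene green 18 [314.9 196.7] [668.6 109.6  45.1]
top red 7 [242.9 188.4] [648.6  98.2  58.4]
top red 24 [277.7 189.8] [644.8   0.9  41.8]
t 14.3 tcp [605.4 128.4  88.5] [-1.7986e+02 -4.0000e-02  7.9360e+01] gap 59.7 F [ 0.   0.3 -0.5]
rot [-0.14 -0.04  0.06] shift now-axes [ 0.5  3.8 56.5] shift after-turn axes [ 0.6  3.7 56.5]
```

View pics/st8_scene.png

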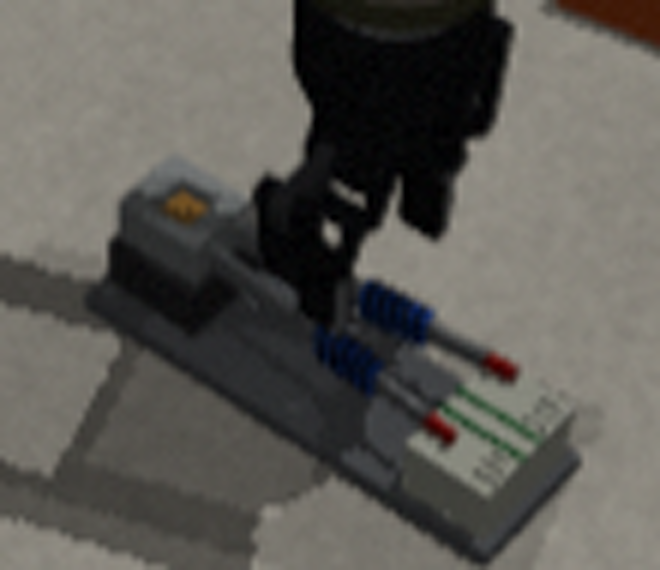

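View pics/st8_top.png

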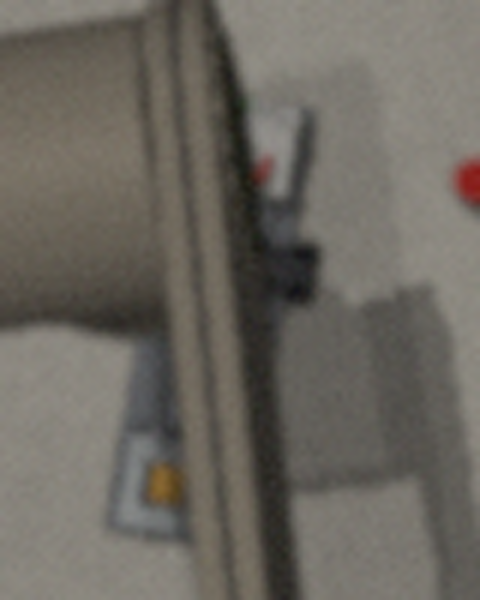

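The heel is seated flush with the post in the bore at scene crop (185,205), and the tips sit over the plate at (500,368) and (440,430). Now I'll descend around the blue grips.

jog_arm(offset=[[0.5, 1.5, 8], [0, 1.5, 8], [0, 0, 8], [0, 0, 8], [0, 0, 8], [0, 0, 6], [0, 0, 0], [0, 0, 0]], delta_rot=[[-0.1, 0, 0], [0, 0, 0], [0, 0, 0], [0, 0, 0], [0, 0, 0], [0, 0, 0], [0, 0, 0], [0, 0, 0]], jaw=[70, 70, 70, 70, 70, 70, 70, 70])

```text
time: 15.1
tool_pos: [606.5, 128.9, 37.1]
tcp_rot: [-179.8, 0.0, 79.4]
ft_force: [-0.8, 0.2, 0.2]
finger_gap: 59.8
```

```bash
python3 look2.py st9
```

```text
scene blue 6 [306.8 162.3] [623.8 145.  120.1]
scene blue 69 [301.6 177.2] [614.9 141.7  56.9]
scene blue 5 [288.2 178.4] [607.1  73.1 118.5]
scene blue 36 [295.1 185.8] [613.6 106.5  59.4]
scene red 16 [317.7 185.5] [662.4 138.4  53.3]
scene red 18 [307.7 195.8] [654.4  97.6  52.4]
scene green 18 [317.3 193.5] [671.4 121.1  45.8]
scene green 18 [314.9 196.7] [668.4 109.3  45.9]
top red 24 [277.7 189.8] [644.8   0.9  41.5]
t 15.2 tcp [606.6 128.9  37.4] [-179.86   -0.     79.42] gap 59.7 F [0.3 0.8 0.3]
rot [-0.14 -0.    0.12] shift now-axes [-0.1  2.6  5.4] shift after-turn axes [-0.1  2.5  5.4]
```

View pics/st9_scene.png

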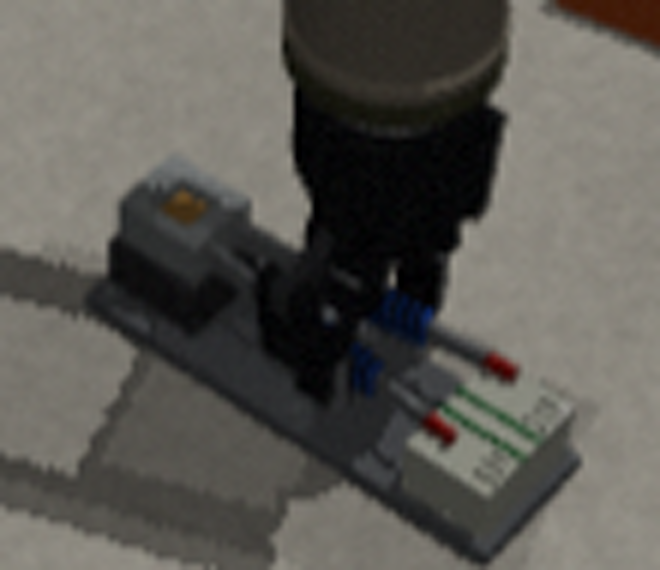

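jog_arm(offset=[[0, 1.5, 3], [0, 1, 2], [0, 0, 0], [0, 0, 0], [0, 0, 0], [0, 0, 0], [0, 0, 0], [0, 0, 0]], delta_rot=[[-0.1, 0, 0.1], [0, 0, 0], [0, 0, 0], [0, 0, 0], [0, 0, 0], [0, 0, 0], [0, 0, 0], [0, 0, 0]], jaw=[70, 70, 62, 56, 52, 48, 45, 45], newtons=20)

```text
time: 16.0
tool_pos: [610.8, 128.5, 33.9]
tcp_rot: [179.9, -0.1, 79.3]
ft_force: [-0.1, -0.0, 0.5]
finger_gap: 38.3
```

jog_arm(offset=[[0, 0, 0], [0, 0, 0], [0, 0, 0], [0, 0, 0], [0, 0, 0], [0, 0, 0]], delta_rot=[[0, 0, 0], [0, 0, 0], [0, 0, 0], [0, 0, 0], [0, 0, 0], [0, 0, 0]], jaw=[43, 41, 39, 37, 36, 36])

```text
time: 16.6
tool_pos: [611.1, 128.5, 34.2]
tcp_rot: [179.8, -0.1, 79.3]
ft_force: [1.4, 0.4, 0.1]
finger_gap: 30.9
```

```bash
python3 look2.py st10
```

```text
scene blue 6 [297.5 159.5] [621.7  93.1 175.1]
scene blue 5 [294.  177.4] [609.1 107.   85.1]
scene blue 67 [300.8 180.5] [619.8 134.5  58. ]
scene red 15 [316.1 188.2] [661.3 131.   52. ]
scene red 16 [310.4 194.1] [658.8 106.5  51.4]
scene green 18 [317.3 193.5] [670.7 121.7  45.9]
scene green 10 [318.3 198.8] [680.7 107.6  45.5]
top red 24 [277.7 189.8] [644.8   0.9  41.3]
t 16.7 tcp [611.1 128.5  34.2] [ 1.7981e+02 -8.0000e-02  7.9300e+01] gap 31.1 F [0.1 0.3 0.2]
rot [ 0.19 -0.08  0.  ] shift now-axes [-0.6 -2.   2.2] shift after-turn axes [-0.6 -2.   2.2]
```

View pics/st10_scene.png

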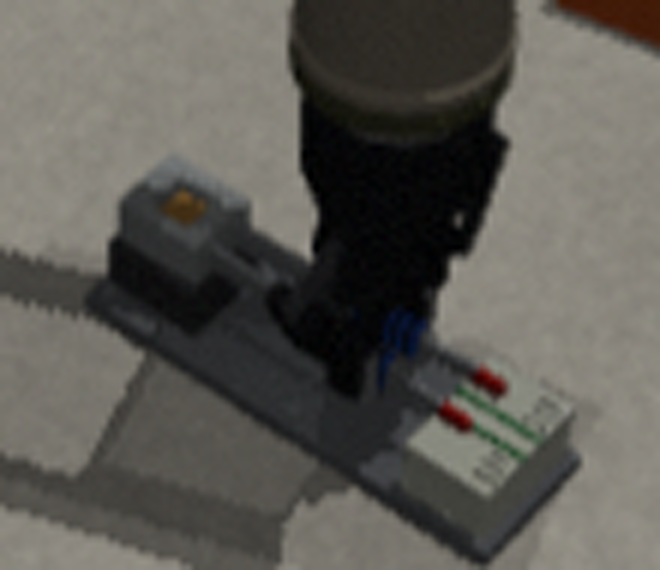

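The tip gap is about 22 mm by both methods: red centroids at scene (316,188) and (310,194), and 31.0 mm finger opening. I'll continue to 25 mm at the grips.

jog_arm(offset=[[0, 0, 0], [0, 0, 0], [0, 0, 0], [0, 0, 0], [0, 0, 0], [0, 0, 0], [0, 0, 0], [0, 0, 0]], delta_rot=[[0, 0, 0], [0, 0, 0], [0, 0, 0], [0, 0, 0], [0, 0, 0], [0, 0, 0], [0, 0, 0], [0, 0, 0]], jaw=[34, 33, 32, 31, 30, 29.5, 29.5, 29.5])

```text
time: 17.5
tool_pos: [611.3, 128.2, 34.3]
tcp_rot: [179.8, -0.1, 79.3]
ft_force: [1.3, -0.9, 1.1]
finger_gap: 25.1
```

```bash
python3 look2.py st11
```

```text
scene blue 9 [293.7 177.8] [609.  104.5  87.5]
scene blue 50 [300.9 180.9] [621.1 130.3  58.2]
scene red 15 [315.1 189.2] [661.  127.2  51.6]
scene red 17 [311.2 193.1] [657.7 110.2  51.3]
scene green 19 [317.  193.3] [669.4 121.2  45.8]
scene green 10 [318.3 198.8] [681.  106.9  46.5]
top red 24 [277.7 189.8] [644.9   0.9  42. ]
t 17.6 tcp [611.3 128.3  34.3] [ 1.7979e+02 -6.0000e-02  7.9310e+01] gap 25.4 F [ 0.7 -0.3 -0.1]
rot [ 0.21 -0.06  0.01] shift now-axes [-0.4 -2.1  2.3] shift after-turn axes [-0.4 -2.1  2.3]
```

View pics/st11_scene.png

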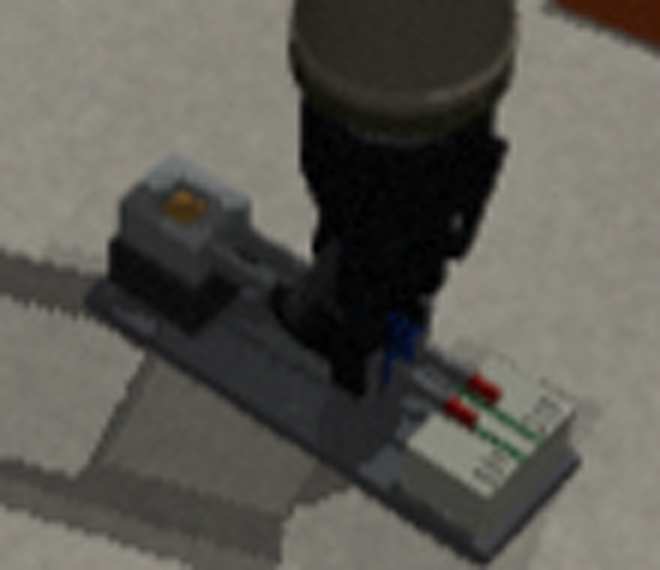

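jog_arm(offset=[[0, 0, 0], [0, 0, 0], [0, 0, 0], [0, 0, 0], [0, 0, 0], [0, 0, 0], [0, 0, 0], [0, 0, 0]], delta_rot=[[0, 0, 0], [0, 0, 0], [0, 0, 0], [0, 0, 0], [0, 0, 0], [0, 0, 0], [0, 0, 0], [0, 0, 0]], jaw=[29, 29, 29, 29, 29, 29, 29, 29])

```text
time: 18.4
tool_pos: [611.3, 128.2, 34.4]
tcp_rot: [179.8, -0.1, 79.3]
ft_force: [1.0, -0.0, 1.1]
finger_gap: 24.8
```

```bash
python3 look2.py st12; python3 - <<'E'
from h import *
p,d=grab('scene');save('st13.png',p)
E
```

```text
scene blue 9 [294.9 177.8] [611.6 108.5  87.4]
scene blue 49 [301. 181.] [621.6 130.3  59.1]
scene blue 6 [293.8 183.7] [616.8  89.4  86.3]
scene red 17 [315.1 189.2] [660.7 126.4  52.2]
scene red 18 [311.3 193.1] [658.4 111.5  50.6]
scene green 5 [289. 150.] [599.1  94.4 196.1]
scene green 9 [306.8 164.6] [629.4 134.8 117.9]
scene green 7 [301.4 168.6] [626.7 107.5 133. ]
scene green 18 [317.3 193.5] [670.9 120.9  45. ]
scene green 10 [318.3 198.8] [680.9 107.1  45. ]
top red 24 [277.7 189.8] [644.9   0.9  41.3]
t 18.5 tcp [611.3 128.3  34.3] [ 1.7979e+02 -5.0000e-02  7.9310e+01] gap 25.0 F [ 1.3 -1.1 -0.1]
rot [ 0.21 -0.05  0.01] shift now-axes [-0.4 -2.2  2.3] shift after-turn axes [-0.4 -2.2  2.3]
```

View pics/st13.png

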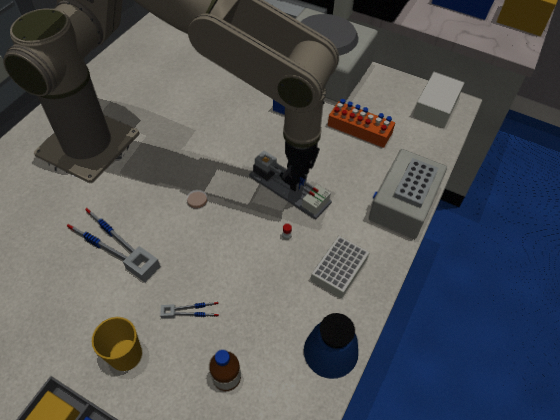

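View pics/st12_scene.png

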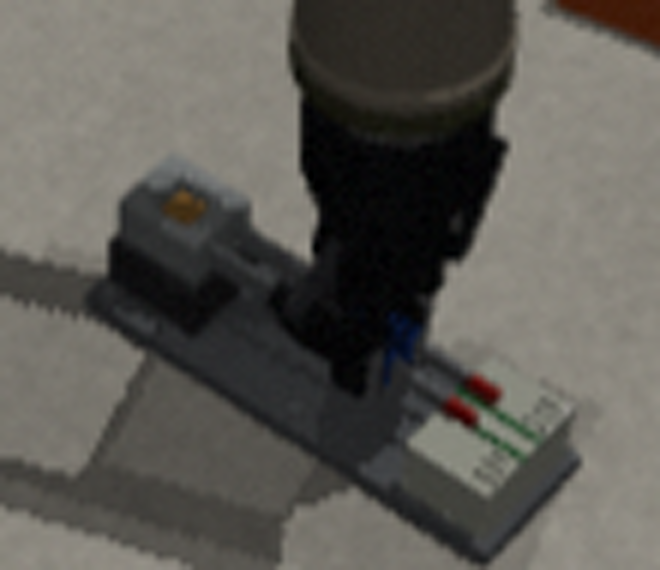

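The red tips at scene (315,189) and (311,193) line up with the two green bands. The heel is still seated, and the bystanders look unmoved. I'll hand in.

```bash
python3 -c "
from h import *
print(r.hand_in()); s=monitor.sense(); print(s['time'],s['finger_gap'])"
```

```text
the job is handed in; nothing more can be done
None
the job is handed in; nothing more can be done
```

I fitted the middle-sized tweezers fully down over the gauge post, tips over the white plate, then squeezed the blue grips and handed in at about 18.5 s while still holding the gap.

**Seating:** the heel met the boss at tool height 43.3 mm, against 3.3 mm when it stood on the bench, so the height agrees with it being fully home. A light press gave about 8 N, and the post shows inside the bore.

**Tip gap:** the last finger opening was 24.8 to 25.0 mm over the final hold, which by the given ratio means a gap of about 12 mm. The camera estimate from the red tips was about 12 to 13 mm, and the tips line up with the green marks. The gap narrowed gradually and the tips never came near closing.

**Disagreements:**
- The two cameras' positions differed by about 4 mm. I aligned on the images and the force readings, and the heel went down with no side force.
- The arm hid the tips from the top camera at the end, so the final visual check used the scene camera only.
- The bystanders looked unmoved by eye in that picture. I did not measure them.

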